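# Put the drip coffee filter back together on the mug

### The job

The single-cup drip coffee filter has been washed and its four steel parts stand about on the worktop. Put it together on the striped mug, one part at a time in this order: the wide filter plate on the mug's rim, the chamber in the plate's collar, the press down inside the chamber, and the domed lid over the chamber, each fully seated, level and let go before the next is taken. Leave the mug standing where it is and do not disturb the salt shaker, the tea light or the spoon that stand or lie beside them.

Things in the scene. Friction and masses are not known exactly. Their poses are not given: they have to be found in the camera images.
- mug_a: Cream mug with coloured stripes, 80 mm across, 88 mm high, open top; loose, 0.3 kg; it stays where it is. The handle points along its -y (tip 57 mm from the origin; top of the handle 81 mm high), at the start roughly away from the robot. Origin: on the underside, 17 mm off the cup's axis towards the handle. z up.
- mug_mouth (a point): Centre of the mug's open mouth, at the height of its rim. All parts stand in a loose row along the front of the worktop; behind the row a fixed wall cabinet hangs over the worktop, underside at z = 0.46 m, its front edge running straight from x, y = (0.64, 0.17) to (0.32, -1.03) m: keep wrist and arm in front of it or below (travel along the row, not in a wide arc).
- filter_plate: Filter plate, steel: round flange 97 mm across, lip turned down round its edge (5 mm deep, 93 mm inside: goes round the mug's rim); on top a round collar, 67 mm outside, 63 mm inside, 7.5 to 26 mm above the underside, takes the chamber's foot. Grip the collar across its outside. Origin: centre of the underside (lip's lower edge), z up; 5 mm below mug_mouth when seated on the rim.
- chamber: Brewing chamber, steel: open cup 57 mm across, 52 mm high (rolled rim 61 mm across), 53 mm inside, floor 3 mm above the underside, foot tapered to 53 mm. Stands in the plate's collar on the flange: its origin is then 7.5 mm above the plate's. Grip it across the outside, upper half. Origin: centre of the underside, z up.
- press: Press, steel: flat perforated disc 45 mm across, 3.4 mm thick, with a thin upright stem (6.4 mm) ending in a small knob, 12 mm across, 52 to 65 mm above the underside. In place it lies flat on the chamber's floor (origin 3 mm above the chamber's), knob above the chamber's rim. Grip the knob. Origin: centre of the underside, z up.
- filter_lid: Domed steel lid, black knob: 73 mm across; skirt 8 mm deep, 69 mm inside, goes round the chamber's 61 mm rim; dome 31 mm high (hollow to 28 mm, room for the press's knob); knob 18 mm across, 35 to 47 mm above the underside: grip there. Seated, its shoulder lies on the chamber's rim, its origin 44 mm above the chamber's. Origin: centre of the underside (skirt's lower edge), z up.
- salt_shaker: Bystander: glass salt shaker with grey top, 44 mm across, 90 mm high, just behind the row. Origin: centre of the underside.
- tea_light: Bystander: small candle in a metal cup, 38 mm across, 16 mm high. Origin: centre of the underside.
- spoon: Bystander: steel spoon lying flat at the right, 192 mm long along its x, 39 mm wide, 15 mm high. Origin: centre of the underside.

How it is judged:
By the outcome, as a careful person would: the job done as asked, in the order asked, and still so for the second after the job is handed in, with the robot touching nothing.
It also fails if it takes over 122 s, if anything falls off the work surface, if the arm or the gripper's body presses on something with over 40 N, if the wrist force passes 120 N, or if a joint passes its speed limit or range.

### The arm

A 6-joint arm with a two-finger parallel gripper is mounted at the origin on a cart in front of the work surface, level with it; the furniture and walls round the work are solid. World frame = base frame: x ahead of the robot, y to its left, z up, the work surface at z = 0. Lengths are in m, angles in rad, forces in N, time in s.
With the tool pointing down it reaches from about 0.275 to 0.75 m from the base axis. Payload 10.2 kg.
Tool frame: the origin (TCP) lies at the very end of the fingers, on their centre line; the grasp point (between the pads) lies 19 mm behind it; z points along the fingers, y is the line along which they close (so a half turn about z gives the same grasp; the last joint's range is limited). The gripper opens to 88 mm and grips with 3 to 60 N. Pads are 18 mm wide; open, the fingers measure 123 mm over their backs; the gripper's body (75 mm by 187 mm) begins 45 mm behind the grasp point.
Start: joints at [-1.543, 0.313, 1.498, -0, 1.331, -0.223], TCP at [0.13, -0.509, 0.212] pointing down, gripper open.
Joint ranges: [-2.94, 2.94], [-0.97, 2.17], [0.19, 2.56], [-1.23, 4.37], [0.02, 3.11], [-2.88, 2.88]. Speed limits (rad/s): [2.39, 2.39, 3.01, 3.14, 3.14, 3.14].

### API

Orientations are given as a unit quaternion [x, y, z, w].
In Python, from rig import manip gives the robot as it stands.
- The arm moves only by the shell command python3 -m jog 'ROWS' [OPENING] [FORCE]. ROWS is JSON, a list of rows, each a list of 6 numbers: the shift along the tool's x, y, z scaled (see below), then the turn, a rotation vector about the tool's x, y, z scaled (see below). In form: [[tx, ty, tz, wx, wy, wz], ...]. A call has 1 to 20 rows; each row is the pose to reach, as a shift and turn from the pose commanded when the call began, along the tool's axes at that moment; what a row does not reach only later rows make up. The controller multiplies each number of a shift by 0.1 m and each number of a turn by 2 rad. A row lasts 1/8 s, in which the tool goes at most 62.5 mm and 10.7 degrees, less where a joint would pass 70% of its speed; a pose out of reach is approached as far as the arm can. A call with a number of a shift or a turn outside -1 to 1 is refused whole. A call with a gripper value outside its range is refused whole. OPENING is the opening, from 0 (shut) to 1 (fully open), set as the call begins (- or left out, the last holds). The fingers move at their own pace and stop on an object; FORCE is the grip in N (left out, the last holds). Time passes only in rows, so rows that repeat a pose let the fingers close. It gives the time, the measured TCP pose, the force, the opening and the grip force at its end, in the units of the state.
- manip.sense(): the state, without advancing time (a new reading comes with each control period).
- manip.read_camera(name): name is "scene" or "top"; returns a dict with "img" (400x640x3 uint8, red, green, blue), "depth" (400x640 float32, m along the optical axis (not along the pixel's ray), 0 where there is no reading), "K" (3x3 intrinsics, pixels), "dist_coeffs" ([k1, k2, p1, p2, k3] as OpenCV has them; the pictures are not rectified), "T" (4x4, takes a point from camera to world coordinates). Camera axes: x right, y down, z forward; pixel columns grow to the right and rows downward; lengths in m; the calibration is good to about 2 mm. A picture is of the moment at which its call begins.
- manip.finish_job(): hands the job in; it is judged then, once.
The state is a dict: "t": time; "q": joint angles; "qd": joint speeds; "joint_efforts": joint torques, N m; "position": TCP position; "orientation": TCP orientation; "force": force on the tool from outside, world axes, zero at the start; "ft_torque": the same for the moment, N m; "gripper_width": finger opening in m; "gripper_force": force on a finger pad.
Only numpy, scipy, OpenCV 4.12 (cv2) and the standard library are available. Lean on these libraries where they do the work, as an engineer would, in place of code of your own. Each camera call takes 0.05 s, during which the arm holds its last target. There are 200 camera calls.

## Working session

There is one attempt and no reset: what is moved stays moved. The work goes in short steps, Python scripts to look and compute and a shell command to move; the robot and the scene stay as the last step left them, time stands still between calls to the robot, and variables do not carry over. Pictures are saved under pics/ and viewed, at most 16 in all, crops included, and the job is handed in when it is done.

```bash
mkdir -p pics; cat > h.py <<'E'
import numpy as np, cv2, pickle
from rig import manip
def snap(n,f):
    c=manip.read_camera(n); cv2.imwrite(f,c['img'][:,:,::-1]); pickle.dump(c,open(n+'.pkl','wb')); return c
def load(n): return pickle.load(open(n+'.pkl','rb'))
def cloud(c):
    h,w=c['depth'].shape
    u,v=np.meshgrid(np.arange(w),np.arange(h))
    p=cv2.undistortPoints(np.stack([u,v],-1).reshape(-1,1,2).astype(np.float64),c['K'],np.array(c['dist_coeffs'])).reshape(h,w,2)
    d=c['depth'][...,None]; P=np.concatenate([p*d,d],-1)
    T=np.array(c['T']); W=P@T[:3,:3].T+T[:3,3]; W[c['depth']==0]=np.nan; return W
def ray(c,u,v,z):
    p=cv2.undistortPoints(np.array([[[u,v]]],float),c['K'],np.array(c['dist_coeffs']))[0,0]
    T=np.array(c['T']); d=T[:3,:3]@np.array([p[0],p[1],1]); return T[:3,3]+d*(z-T[2,3])/d[2]
E
python3 - <<'E'
from h import *
for n in('scene','top'):
    c=snap(n,f'pics/{n}1.png'); print(n,np.round(c['T'],3).tolist(),np.round(c['K'],0).tolist())
s=manip.sense(); print(s)
E
```

```text
scene [[0.849, -0.269, 0.454, -0.108], [-0.528, -0.432, 0.731, -1.07], [-0.001, -0.861, -0.509, 0.71], [0.0, 0.0, 0.0, 1.0]] [[487.0, 0.0, 315.0], [0.0, 487.0, 203.0], [0.0, 0.0, 1.0]]
top [[0.077, -0.977, 0.2, 0.188], [-0.997, -0.075, 0.018, -0.186], [-0.003, -0.201, -0.98, 1.452], [0.0, 0.0, 0.0, 1.0]] [[478.0, 0.0, 323.0], [0.0, 478.0, 202.0], [0.0, 0.0, 1.0]]
{'t': 0.1, 'q': array([-1.54338853e+00,  3.13366386e-01,  1.49835703e+00,  2.10710052e-05,
        1.33100676e+00, -2.23402648e-01]), 'qd': array([ 0.00051926,  0.00055856, -0.00206489,  0.0018165 ,  0.00120669,
       -0.00023276]), 'joint_efforts': array([ 2.82720175e-03, -4.02807498e+01, -2.52642488e+01,  6.95746229e-02,
        3.42505693e-02, -5.40670237e-05]), 'position': array([ 0.13028469, -0.50831844,  0.21163401]), 'orientation': array([ 9.92147218e-01,  1.25074274e-01,  6.58314086e-05, -5.65030183e-04]), 'force': array([-0.15833135, -0.21787777,  0.6887873 ]), 'ft_torque': array([ 0.02797205, -0.02979393, -0.03655753]), 'gripper_force': 0.0, 'gripper_width': 0.08829800694557834}
```

View pics/top1.png

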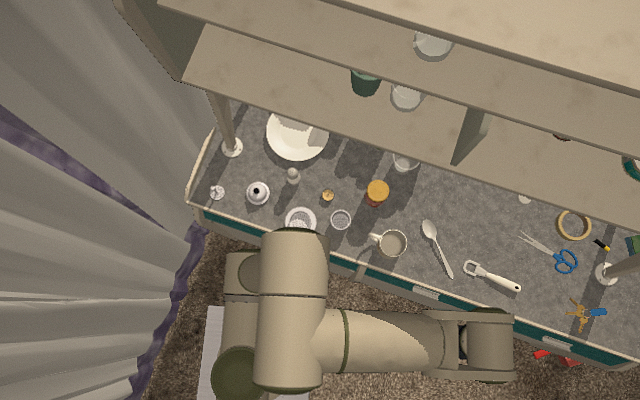

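View pics/scene1.png

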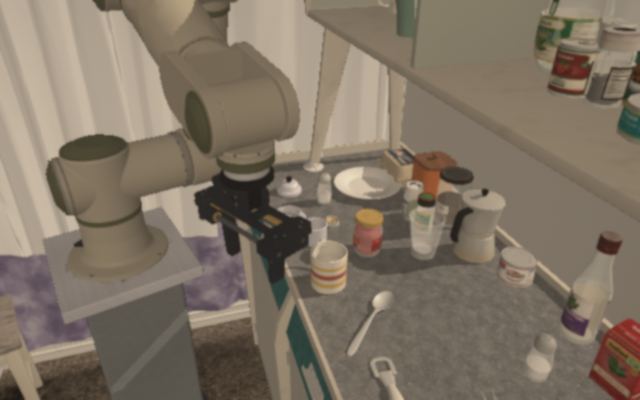

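Top view: press at (217,191), lid (257,192), shaker (293,175), plate (300,218), tea light (328,195), chamber (341,219) and mug (392,243), with its handle to the left. I'll measure them from the depth cloud and an enlarged crop.

```bash
cat >> h.py <<'E'
from scipy.optimize import least_squares
def fitc(P,r=None):
    x0=[*P[:,:2].mean(0)]+([] if r else [.03])
    f=lambda p: np.hypot(P[:,0]-p[0],P[:,1]-p[1])-(r or p[2])
    s=least_squares(f,x0,loss='soft_l1',f_scale=.001); return s.x, np.sqrt(np.mean(s.fun**2))
def near(W,xy,R,z0,z1):
    P=W.reshape(-1,3); m=(np.hypot(P[:,0]-xy[0],P[:,1]-xy[1])<R)&(P[:,2]>z0)&(P[:,2]<z1); return P[m]
E
python3 - <<'E'
from h import *
c=load('top'); W=cloud(c)
cv2.imwrite('pics/topc.png',cv2.resize(c['img'][155:285,195:445,::-1],None,fx=3.2,fy=3.2,interpolation=cv2.INTER_CUBIC))
for n,u,v in [('press',217,191),('lid',257,192),('salt',293,175),('plate',300,218),('tea',328,195),('chamber',341,219),('mug',392,243),('table',350,240),('jar',377,192),('mughandle',373,239)]:
    r=ray(c,u,v,.03); P=near(W,r[:2],.07,-.01,.3)
    print(n,r.round(3),W[v,u].round(3),len(P), 'zmax',P[:,2].max().round(3), 'cent>10mm',np.median(P[P[:,2]>.01],0).round(3))
s=load('scene'); Ws=cloud(s)
print(np.nanmedian(Ws[330:340,330:340],(0,1)), np.nanmedian(W[260:270,400:410],(0,1)))
E
```

```text
press [0.488 0.166 0.03 ] [0.49  0.168 0.02 ] 1509 zmax 0.069 cent>10mm [0.487 0.17  0.059]
lid [0.494 0.044 0.03 ] [0.491 0.042 0.044] 1544 zmax 0.05 cent>10mm [0.491 0.043 0.026]
salt [ 0.556 -0.06   0.03 ] [ 0.543 -0.065  0.08 ] 1561 zmax 0.095 cent>10mm [ 0.552 -0.064  0.04 ]
plate [ 0.424 -0.094  0.03 ] [ 0.428 -0.092  0.008] 1158 zmax 0.031 cent>10mm [ 0.427 -0.091  0.012]
tea [ 0.501 -0.172  0.03 ] [ 0.507 -0.172  0.005] 1534 zmax 0.056 cent>10mm [ 0.488 -0.185  0.017]
chamber [ 0.43  -0.217  0.03 ] [ 0.435 -0.218  0.003] 1590 zmax 0.057 cent>10mm [ 0.434 -0.216  0.049]
mug [ 0.37  -0.373  0.03 ] [ 0.373 -0.376  0.008] 1647 zmax 0.097 cent>10mm [ 0.373 -0.368  0.049]
table [ 0.369 -0.248  0.03 ] [ 0.373 -0.25  -0.003] 1546 zmax 0.082 cent>10mm [ 0.398 -0.241  0.051]
jar [ 0.522 -0.321  0.03 ] [ 0.505 -0.314  0.1  ] 1548 zmax 0.108 cent>10mm [ 0.502 -0.313  0.099]
mughandle [ 0.377 -0.316  0.03 ] [ 0.378 -0.317  0.029] 1683 zmax 0.095 cent>10mm [ 0.378 -0.344  0.053]
[ 0.29097713 -0.50252516  0.00139202] [ 0.31165079 -0.41793906  0.00067924]
```

View pics/topc.png

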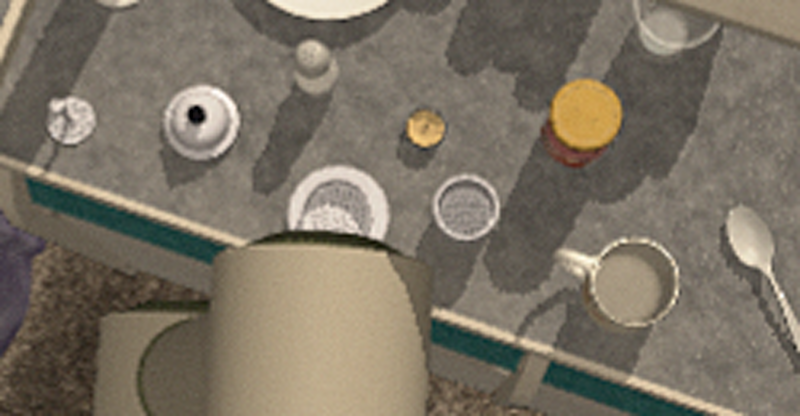

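The crop (x3.2, offset 195,155) shows chamber rim centre at crop (466,207), mug mouth (632,281), lid knob (197,115), press disc (70,120) with its knob at (52,103), and the plate's flange centre at about (338,216), partly hidden by the arm. Next I'll compare these with the depth fits.

```bash
python3 - <<'E'
from h import *
c=load('top'); W=cloud(c)
X=lambda u,v,z: ray(c,195+(u+.5)/3.2-.5,155+(v+.5)/3.2-.5,z).round(4)
print('press disc',X(70,120,.003),'knob',X(54,104,.062)); print('lid knob',X(197,115,.047),'skirt',X(202,123,.006))
print('plate fl',X(338,216,.008)); print('chamber',X(466,207,.052)); print('mug',X(632,281,.088),'handle tip',X(560,258,.08))
print('salt',X(311,52,.09),'tea',X(426,128,.016),'jar',X(586,115,.1))
def f(n,xy,R,z0,z1,r=None):
    P=near(W,xy,R,z0,z1); s,e=fitc(P,r); print(n,len(P),s.round(4),e.round(4),np.median(P,0).round(4))
f('mugrim',(.373,-.374),.046,.08,.1,.0385)
f('mugrimf',(.373,-.374),.046,.08,.1)
f('ch',(.433,-.218),.035,.046,.06); f('lid',(.491,.043),.05,.003,.02); f('lidknob',(.491,.043),.03,.037,.06); 
f('plcollar',(.424,-.094),.036,.018,.035); f('plfl',(.424,-.094),.052,.004,.014)
f('pressknob',(.488,.168),.03,.045,.075)
f('pressdisc',(.488,.168),.03,.001,.01)
f('salt',(.556,-.06),.04,.08,.1)
s=load('scene'); W=cloud(s); print('scene')
f('mugrim',(.373,-.374),.046,.08,.1,.0385);f('ch',(.433,-.218),.035,.046,.06);f('lidknob',(.491,.043),.03,.037,.06); f('lid',(.491,.043),.05,.003,.02)
f('pressknob',(.488,.168),.03,.045,.075)
E
```

```text
press disc [0.4898 0.1735 0.003 ] knob [0.4915 0.1756 0.062 ]
lid knob [0.4946 0.0442 0.047 ] skirt [0.496  0.0452 0.006 ]
plate fl [ 0.4149 -0.0941  0.008 ]
chamber [ 0.4255 -0.2145  0.052 ]
mug [ 0.364  -0.3662  0.088 ] handle tip [ 0.3808 -0.3017  0.08  ]
salt [ 0.5524 -0.0613  0.09  ] tea [ 0.5054 -0.1715  0.016 ] jar [ 0.51   -0.3159  0.1   ]
mugrim 79 [ 0.362 -0.368] 0.0013 [ 0.3783 -0.3852  0.0887]
mugrimf 79 [ 0.3628 -0.3684  0.0376] 0.0011 [ 0.3783 -0.3852  0.0887]
ch 63 [ 0.4245 -0.215   0.0281] 0.0013 [ 0.44   -0.2237  0.0518]
lid 242 [0.4959 0.045  0.0336] 0.0064 [0.4868 0.0376 0.0094]
lidknob 29 [0.4948 0.0439 0.0065] 0.0021 [0.4947 0.0453 0.0443]
plcollar 38 [ 0.415  -0.0948  0.0321] 0.0008 [ 0.4361 -0.0925  0.0237]
plfl 436 [ 0.4307 -0.0956  0.0291] 0.012 [ 0.4264 -0.095   0.0077]
pressknob 20 [0.4876 0.1725 0.0048] 0.0017 [0.4873 0.1719 0.0622]
pressdisc 141 [0.4888 0.1688 0.0189] 0.007 [0.4852 0.167  0.0041]
salt 82 [ 0.5485 -0.0623  0.0107] 0.0037 [ 0.5483 -0.0627  0.0875]
scene
mugrim 265 [ 0.3629 -0.3681] 0.0017 [ 0.3724 -0.3816  0.0858]
ch 105 [ 0.4254 -0.2149  0.0274] 0.0019 [ 0.4347 -0.2159  0.0512]
lidknob 28 [0.4954 0.043  0.006 ] 0.0023 [0.4927 0.043  0.0449]
lid 172 [0.4966 0.0472 0.0331] 0.0049 [0.4798 0.0245 0.0112]h.py:17: RuntimeWarning: Mean of empty slice.
  x0=[*P[:,:2].mean(0)]+([] if r else [.03])
  ret = um.true_divide(
Traceback (most recent call last):
  File "h.py", line 19, in fitc
    s=least_squares(f,x0,loss='soft_l1',f_scale=.001); return s.x, np.sqrt(np.mean(s.fun**2))
ValueError: Initial guess is outside of provided bounds
```

```bash
cat >> h.py <<'E'
from scipy.spatial.transform import Rotation as R
def go(*tg):
    s=manip.sense(); p=s['position']; r=R.from_quat(s['orientation'])
    for t in tg:
        d=r.inv().apply(np.array(t)-p)/.1; n=int(np.ceil(np.abs(d).max()/.98)); print(t,'x%d'%n,(d/n).round(3)); p=np.array(t)
    print('tilt',np.degrees(np.arccos(-r.as_matrix()[2,2])).round(2),'y',r.as_matrix()[:2,1].round(3),p.round(4))
E
python3 -m jog '[[0,0,0,0,0,0.1],[0,0,0,0,0,0.2],[0,0,0,0,0,0.3],[0,0,0,0,0,0.393],[0,0,0,0,0,0.393],[0,0,0,0,0,0.393],[0,0,0,0,0,0.393]]' 1
python3 -c "
from h import *
go((.415,-.095,.2),(.415,-.095,.05),(.415,-.095,.0095))"
```

```text
t: 0.98
position: [0.1303, -0.5086, 0.2121]
orientation: [0.965, -0.263, -0.0, -0.0]
force: [-1.2, -0.5, -0.2]
gripper_width: 0.088
gripper_force: 0.0
(0.415, -0.095, 0.2) x6 [ 0.058 -0.835  0.02 ]
(0.415, -0.095, 0.05) x2 [0.   0.   0.75]
(0.415, -0.095, 0.0095) x1 [0.    0.    0.405]
tilt 0.01 y [-0.508 -0.861] [ 0.415  -0.095   0.0095]
```

```bash
for k in 1; do
python3 -m jog '[[0.02,-0.4,0,0,0,0],[0.058,-0.835,0.02,0,0,0]]' >/dev/null
python3 -m jog '[[0.02,-0.4,0,0,0,0],[0.058,-0.835,0.02,0,0,0]]' >/dev/null
python3 -m jog '[[0.02,-0.4,0,0,0,0],[0.058,-0.835,0.02,0,0,0]]' >/dev/null
python3 -m jog '[[0.02,-0.4,0,0,0,0],[0.058,-0.835,0.02,0,0,0]]' >/dev/null
python3 -m jog '[[0.02,-0.4,0,0,0,0],[0.058,-0.835,0.02,0,0,0]]' >/dev/null
python3 -m jog '[[0.02,-0.4,0,0,0,0],[0.058,-0.835,0.02,0,0,0],[0.058,-0.835,0.02,0,0,0],[0.058,-0.835,0.02,0,0,0]]'
done
python3 -c "
from h import *
go((.415,-.095,.06),(.415,-.095,.0095))
c=snap('scene','pics/scene2.png'); c=snap('top','pics/top2.png')
"
```

```text
t: 2.72
position: [0.4155, -0.0957, 0.2001]
orientation: [0.965, -0.264, -0.0, 0.0]
force: [0.4, -0.7, 0.9]
gripper_width: 0.088
gripper_force: 0.0
(0.415, -0.095, 0.06) x2 [-0.004 -0.002  0.7  ]
(0.415, -0.095, 0.0095) x1 [ 0.    -0.     0.505]
tilt 0.02 y [-0.509 -0.861] [ 0.415  -0.095   0.0095]
```

View pics/scene2.png

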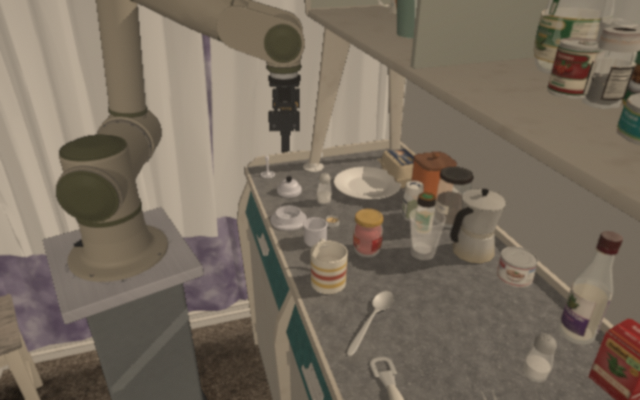

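The scene view now shows all parts clear: plate (288,216), lid (288,187), press (268,165), chamber (316,230) and mug (329,268). I'll refine their centres from it.

```bash
python3 - <<'E'
from h import *
def f(n,xy,R,z0,z1,r=None):
    P=near(W,xy,R,z0,z1)
    if len(P)<5: print(n,len(P)); return
    s,e=fitc(P,r); print(n,len(P),s.round(4),e.round(4),np.median(P,0).round(4))
for k in('scene','top'):
    W=cloud(load(k)); print(k)
    f('plcollar',(.415,-.095),.038,.019,.03); f('plcollar',(.415,-.095),.038,.019,.03,.0325)
    f('pressknob',(.489,.173),.025,.05,.075); f('lidknob',(.495,.044),.02,.037,.06,.008)
    f('ch',(.425,-.215),.034,.045,.06,.029); f('mug',(.363,-.368),.044,.083,.1,.0385)
c=load('scene');cv2.imwrite('pics/sc2.png',np.hstack([cv2.resize(c['img'][195:235,258:318,::-1],None,fx=6,fy=6,interpolation=cv2.INTER_CUBIC),cv2.resize(c['img'][145:185,240:300,::-1],None,fx=6,fy=6,interpolation=cv2.INTER_CUBIC)]))
E
```

```text
scene
plcollar 148 [ 0.4157 -0.0935  0.0323] 0.0017 [ 0.4155 -0.0933  0.0241]
plcollar 148 [ 0.4157 -0.0935] 0.0017 [ 0.4155 -0.0933  0.0241]
pressknob 20 [0.4882 0.1707 0.0043] 0.0013 [0.4882 0.1692 0.0607]
lidknob 28 [0.4968 0.0465] 0.0025 [0.4941 0.0427 0.0452]
ch 157 [ 0.4251 -0.2139] 0.0022 [ 0.4251 -0.2106  0.0511]
mug 248 [ 0.363  -0.3683] 0.0015 [ 0.3628 -0.3704  0.0877]
top
plcollar 11 [ 0.4148 -0.093   0.0327] 0.0007 [ 0.3863 -0.1086  0.0232]
plcollar 11 [ 0.4147 -0.0932] 0.0007 [ 0.3863 -0.1086  0.0232]
pressknob 20 [0.4873 0.1735 0.0049] 0.0018 [0.4877 0.1708 0.0636]
lidknob 0
ch 77 [ 0.4244 -0.2152] 0.0015 [ 0.4252 -0.2178  0.0517]
mug 90 [ 0.3629 -0.3684] 0.0013 [ 0.3626 -0.3671  0.0886]
```

View pics/sc2.png

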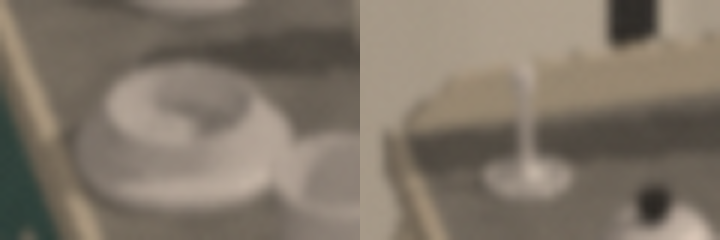

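The plate lies flat and the press stands upright, so I'll descend on the plate.

```bash
python3 -m jog '[[0,0,0.4,0,0,0],[0,-0.012,0.8,0,0,0]]' >/dev/null
python3 -m jog '[[0,0,0.3,0,0,0],[0,0,0.6,0,0,0],[0,0,0.8,0,0,0],[0,0,0.9,0,0,0],[0,0,0.9,0,0,0]]' >/dev/null
python3 -m jog '[[0,0,0.1,0,0,0],[0,0,0.19,0,0,0],[0,0,0.19,0,0,0],[0,0,0.19,0,0,0]]'
python3 -m jog '[[0,0,0,0,0,0],[0,0,0,0,0,0],[0,0,0,0,0,0],[0,0,0,0,0,0],[0,0,0,0,0,0],[0,0,0,0,0,0],[0,0,0,0,0,0],[0,0,0,0,0,0]]' 0.65 20
python3 -c "
from h import *
s=manip.sense();print(s['position'])"
```

```text
t: 4.2
position: [0.4164, -0.0944, 0.0112]
orientation: [0.964, -0.264, 0.0, 0.0]
force: [0.0, -0.6, 0.9]
gripper_width: 0.088
gripper_force: 0.0
t: 5.2
position: [0.4163, -0.0944, 0.0111]
orientation: [0.964, -0.264, -0.0, -0.0]
force: [0.4, -0.0, -0.4]
gripper_width: 0.0577
gripper_force: 0.0
[ 0.41632956 -0.09435027  0.01112905]
```

```bash
python3 -c "
from h import *
c=snap('scene','pics/s3.png'); cv2.imwrite('pics/s3c.png',cv2.resize(c['img'][140:260,230:350,::-1],None,fx=5,fy=5,interpolation=cv2.INTER_CUBIC))"
```

```text
(no output)
```

View pics/s3c.png

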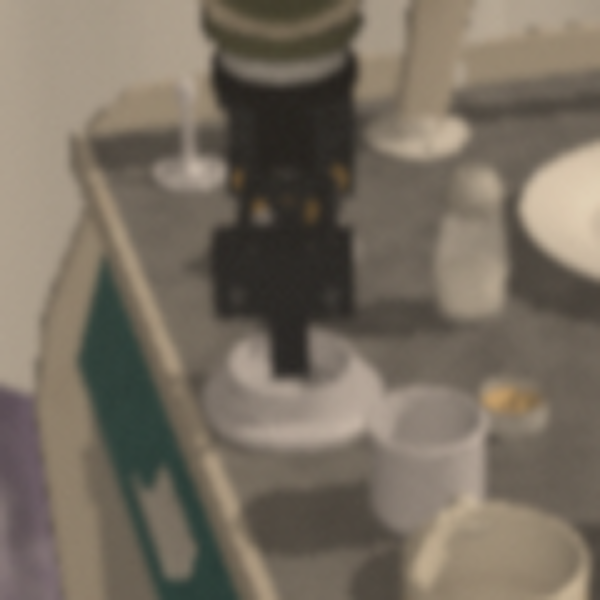

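```bash
python3 -c "
from h import *
c=load('scene');T=np.linalg.inv(c['T'])
s=manip.sense();r=R.from_quat(s['orientation']).as_matrix();p=s['position']
pts=[p+r[:,1]*a for a in(.029,.029+.017)]+[p,np.array([.415,-.094,.026]),np.array([.415,-.094,.0])]+[np.array([.415,-.094,.026])+r[:,1]*.033]
q,_=cv2.projectPoints(np.array(pts),cv2.Rodrigues(T[:3,:3])[0],T[:3,3],c['K'],np.array(c['dist_coeffs']));q=q[:,0]
print(((q-[230,140])*5).round(0)); print(s)
W=cloud(c); print(W[140+72,230+58],W[140+70,230+58],W[140+78,230+58],W[140+84,230+58])
P=near(W,(.415,-.094),.05,.015,.03);print(len(P)); print(fitc(near(W,(.415,-.094),.038,.019,.03)))
"
```

```text
[[291. 417.]
 [290. 434.]
 [293. 387.]
 [289. 364.]
 [291. 405.]
 [288. 397.]]
{'t': 5.25, 'q': array([-4.98810940e-01,  4.01213961e-01,  1.99998475e+00,  4.55768270e-05,
        7.40379650e-01,  1.60719729e+00]), 'qd': array([ 9.57294689e-04, -1.37271990e-03,  1.83328365e-04,  7.10188227e-04,
        3.98458398e-05,  2.95374107e-04]), 'joint_efforts': array([ 2.87879171e-03, -3.51164961e+01, -1.61277992e+01,  8.18732951e-03,
       -7.72234658e-02,  4.61093009e-06]), 'position': array([ 0.4163543 , -0.09436617,  0.01112768]), 'orientation': array([ 9.64402253e-01, -2.64439586e-01,  1.04807789e-05, -1.33253577e-05]), 'force': array([-0.69901006, -1.14811524,  0.0512448 ]), 'ft_torque': array([ 0.03776603, -0.02502955, -0.04721671]), 'gripper_force': 0.0, 'gripper_width': 0.057331774857251584}
[ 0.39314227 -0.13568262  0.05739688] [ 0.39524372 -0.13212101  0.06084268] [ 0.41484174 -0.09410203  0.00965489] [ 0.4005264  -0.11971639  0.00957054]
176
(array([ 0.41543395, -0.09337175,  0.03200767]), np.float64(0.0016233079379276943))
```

```bash
python3 -c "
from h import *
c=load('scene');W=cloud(c)
for v in range(195,222,1): print(v,W[v,288].round(4),c['img'][v,288])
"
```

```text
195 [ 0.372  -0.178   0.1341] [44 42 38]
196 [ 0.3744 -0.1733  0.1283] [44 42 38]
197 [ 0.3758 -0.1706  0.1238] [47 43 40]
198 [ 0.3761 -0.1699  0.1206] [44 41 38]
199 [ 0.3768 -0.1684  0.1168] [45 42 38]
200 [ 0.3763 -0.169   0.1145] [44 42 38]
201 [ 0.3775 -0.1667  0.1102] [45 41 37]
202 [ 0.3768 -0.1678  0.1081] [44 42 38]
203 [ 0.3751 -0.1708  0.1073] [43 40 37]
204 [ 0.3965 -0.1309  0.0777] [42 41 37]
205 [ 0.3954 -0.1328  0.076 ] [42 39 36]
206 [ 0.3949 -0.1335  0.0736] [44 41 38]
207 [ 0.3953 -0.1326  0.07  ] [44 41 40]
208 [ 0.3936 -0.1356  0.0691] [43 40 37]
209 [ 0.3946 -0.1336  0.0648] [44 41 38]
210 [ 0.3952 -0.1321  0.0608] [44 41 38]
211 [ 0.3957 -0.1311  0.0572] [43 40 37]
212 [ 0.3931 -0.1357  0.0574] [45 42 39]
213 [ 0.3948 -0.1324  0.0522] [43 40 38]
214 [ 0.3958 -0.1304  0.0477] [59 55 50]
215 [ 0.396  -0.1297  0.0443] [93 86 79]
216 [ 0.3971 -0.1276  0.0397] [133 123 113]
217 [ 0.4199 -0.0848  0.0061] [160 147 135]
218 [ 0.4148 -0.0941  0.0097] [166 152 139]
219 [ 0.4001 -0.1215  0.0263] [159 146 134]
220 [ 0.4009 -0.1198  0.022 ] [152 140 129]
221 [ 0.4015 -0.1184  0.0179] [149 137 126]
```

The near finger's tip is at crop (290,375), z ≈ 0.045 by depth, but the arm reports 0.011. So the fingers are above the collar. I'll open, raise, and check the offset at another height.

```bash
python3 -m jog '[[0,0,-0.2,0,0,0],[0,0,-0.5,0,0,0],[0,0,-0.8,0,0,0],[0,0,-0.8,0,0,0],[0,0,-0.8,0,0,0],[0,0,-0.8,0,0,0]]' 1
python3 -c "
from h import *
c=snap('scene','pics/s4.png');W=cloud(c)
s=manip.sense();print(s['position'],s['gripper_width'])
r=R.from_quat(s['orientation']).as_matrix();p=s['position']
P=near(W,p[:2],.14,.05,.4); L=(P-p)@r   # tool-frame
dark=L
for z0 in np.arange(-.13,.03,.01):
    m=(L[:,2]>z0)&(L[:,2]<=z0+.01)
    if m.sum(): print(round(z0,3),m.sum(),L[m].min(0).round(3),L[m].max(0).round(3))
cv2.imwrite('pics/s4c.png',cv2.resize(c['img'][100:230,220:350,::-1],None,fx=4,fy=4,interpolation=cv2.INTER_CUBIC))
"
```

```text
t: 6.0
position: [0.4158, -0.0941, 0.0901]
orientation: [0.964, -0.264, -0.001, -0.0]
force: [-0.5, 0.2, -0.4]
gripper_width: 0.0881
gripper_force: 0.0
[ 0.41590423 -0.09415124  0.09024097] 0.08812580466515979
-0.13 164 [-0.035 -0.082 -0.13 ] [ 0.034  0.097 -0.12 ]
-0.12 145 [-0.035 -0.082 -0.12 ] [ 0.034  0.095 -0.11 ]
-0.11 140 [-0.034 -0.08  -0.11 ] [ 0.034  0.09  -0.1  ]
-0.1 101 [-0.034 -0.081 -0.1  ] [ 0.034  0.09  -0.091]
-0.09 23 [-0.013 -0.056 -0.089] [ 0.008 -0.048 -0.081]
-0.08 27 [-0.01   0.057 -0.078] [ 0.01   0.068 -0.07 ]
-0.07 30 [-0.01   0.055 -0.07 ] [ 0.01   0.063 -0.06 ]
-0.06 32 [-0.01   0.056 -0.06 ] [ 0.009  0.062 -0.05 ]
-0.05 29 [-0.011  0.054 -0.05 ] [ 0.009  0.061 -0.041]
-0.04 27 [-0.011  0.052 -0.04 ] [ 0.009  0.061 -0.03 ]
-0.03 6 [-0.009  0.052 -0.03 ] [ 0.008  0.055 -0.028]
-0.01 2 [ 0.093 -0.098 -0.002] [ 0.096 -0.094 -0.   ]
-0.0 45 [ 0.084 -0.103  0.   ] [ 0.109 -0.078  0.009]
0.01 37 [ 0.082 -0.102  0.01 ] [ 0.112 -0.075  0.02 ]
0.02 33 [ 0.082 -0.097  0.02 ] [ 0.109 -0.075  0.03 ]
```

View pics/s4c.png

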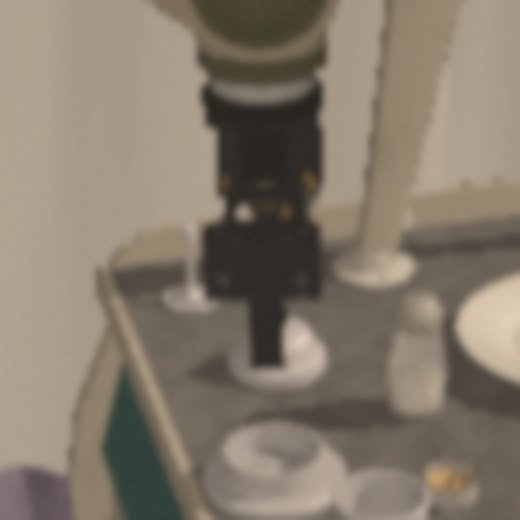

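The fingers end about 30 mm short of the reported TCP, and both heights agree on this. The sideways position is right. I'll go down by that much more and approach the flange in small steps, watching the force.

```bash
python3 -m jog '[[0,0,0.3,0,0,0],[0,0,0.6,0,0,0],[0,0,0.9,0,0,0],[0,0,1,0,0,0],[0,0,1,0,0,0],[0,0,1,0,0,0]]' 1 | sed -n '2p;4p'
for i in 1; do
python3 -m jog '[[0,0,0.03,0,0,0],[0,0,0.03,0,0,0],[0,0,0.03,0,0,0]]' | sed -n '2p;4p'
python3 -m jog '[[0,0,0.03,0,0,0],[0,0,0.03,0,0,0],[0,0,0.03,0,0,0]]' | sed -n '2p;4p'
done
python3 -c "
from h import *
c=snap('scene','pics/s5.png');W=cloud(c)
s=manip.sense();p=s['position'];r=R.from_quat(s['orientation']).as_matrix()
P=near(W,p[:2],.14,.03,.4); L=(P-p)@r
for z0 in np.arange(-.1,-.02,.005):
    m=(L[:,2]>z0)&(L[:,2]<=z0+.005)&(abs(L[:,0])<.02)&(abs(L[:,1])<.1)
    if m.sum(): print(round(z0,3),m.sum(),np.median(L[m],0).round(3),np.median(P[m],0).round(3))
"
```

```text
position: [0.4169, -0.0946, -0.0081]
force: [0.4, -0.0, 0.2]
position: [0.4164, -0.0944, -0.0117]
force: [-0.8, -0.2, 1.0]
position: [0.4163, -0.0944, -0.0149]
force: [0.8, 0.1, -0.1]
-0.1 27 [ 0.     0.085 -0.098] [ 0.375 -0.168  0.083]
-0.095 22 [-0.003  0.084 -0.094] [ 0.371 -0.166  0.079]
-0.085 6 [ 0.    -0.052 -0.081] [ 0.443 -0.05   0.066]
-0.08 15 [-0.001 -0.051 -0.076] [ 0.439 -0.05   0.061]
-0.075 21 [-0.001 -0.049 -0.073] [ 0.434 -0.054  0.058]
-0.07 14 [-0.001  0.06  -0.068] [ 0.386 -0.144  0.053]
-0.065 11 [ 0.001  0.06  -0.064] [ 0.386 -0.146  0.049]
-0.06 15 [ 0.001  0.059 -0.057] [ 0.387 -0.144  0.042]
-0.055 12 [-0.     0.058 -0.052] [ 0.386 -0.144  0.037]
-0.05 15 [-0.002  0.058 -0.047] [ 0.386 -0.144  0.033]
```

```bash
python3 -m jog '[[-0.01,0,0.02,0,0,0],[-0.01,0,0.02,0,0,0],[-0.01,0,0.02,0,0,0]]' | sed -n '2p;4p'
python3 -m jog '[[0,0,0.02,0,0,0],[0,0,0.02,0,0,0],[0,0,0.02,0,0,0]]' | sed -n '2p;4p'
python3 -m jog '[[0,0,0.01,0,0,0],[0,0,0.01,0,0,0],[0,0,0.01,0,0,0]]' | sed -n '2p;4p'
```

```text
position: [0.4155, -0.0939, -0.0169]
force: [0.2, -0.1, -0.5]
position: [0.4155, -0.0938, -0.0189]
force: [1.2, 0.4, 0.4]
position: [0.4156, -0.0939, -0.0194]
force: [-1.6, 0.1, 9.0]
```

Contact with the flange at reported z = -0.0193. The flange top is at 7.5 mm, so true tip z = reported + 0.027. I'll back up 1.5 mm and grip.

```bash
python3 -m jog '[[0,0,-0.015,0,0,0],[0,0,-0.015,0,0,0],[0,0,-0.015,0,0,0],[0,0,-0.015,0,0,0],[0,0,-0.015,0,0,0],[0,0,-0.015,0,0,0],[0,0,-0.015,0,0,0],[0,0,-0.015,0,0,0]]' 0.6 25
python3 -m jog '[[0,0,-0.1,0,0,0],[0,0,-0.3,0,0,0],[0,0,-0.6,0,0,0],[0,0,-0.9,0,0,0],[0,0,-0.9,0,0,0]]' >/dev/null
python3 -m jog '[[0,0,-0.3,0,0,0],[0,0,-0.5,0,0,0],[0,0,-0.5,0,0,0],[0,0,-0.5,0,0,0]]'
python3 -c "
from h import *
s=manip.sense();p=s['position'];print(p)
go((.363,-.368,p[2]),(.363,-.368,.0755))"
```

```text
t: 9.72
position: [0.4155, -0.0938, -0.0184]
orientation: [0.964, -0.264, -0.0, -0.0]
force: [0.1, 0.5, 0.9]
gripper_width: 0.069
gripper_force: 25.6
t: 10.85
position: [0.4148, -0.0935, 0.1203]
orientation: [0.964, -0.264, -0.001, -0.0]
force: [-0.2, 0.2, -1.5]
gripper_width: 0.0692
gripper_force: 25.5
[ 0.41484511 -0.09353693  0.120346  ]
(0.363, -0.368, np.float64(0.12034600416816632)) x3 [ 0.318  0.875 -0.001]
(0.363, -0.368, 0.0755) x1 [ 0.001 -0.     0.448]
tilt 0.13 y [-0.51 -0.86] [ 0.363  -0.368   0.0755]
```

```bash
python3 -m jog '[[0.1,0.3,0,0,0,0],[0.21,0.6,0,0,0,0],[0.318,0.875,0,0,0,0]]' >/dev/null
python3 -m jog '[[0.1,0.3,0,0,0,0],[0.21,0.6,0,0,0,0],[0.318,0.875,0,0,0,0]]' >/dev/null
python3 -m jog '[[0.1,0.3,0,0,0,0],[0.21,0.6,0,0,0,0],[0.318,0.875,0,0,0,0],[0.318,0.875,0,0,0,0],[0.318,0.875,0,0,0,0],[0.318,0.875,0,0,0,0]]'
python3 -c "
from h import *
s=manip.sense();go((.363,-.368,.0706))
c=snap('scene','pics/s6.png');W=cloud(c)
P=near(W,(.363,-.368),.053,.08,.15)
cv2.imwrite('pics/s6c.png',cv2.resize(c['img'][150:300,270:400,::-1],None,fx=4,fy=4,interpolation=cv2.INTER_CUBIC))
P=near(W,(.363,-.368),.044,.083,.092);print(fitc(P,.0385))
P=near(W,(.363,-.368),.06,.132,.146);print(np.median(P,0),fitc(P,.048))
"
```

```text
t: 12.35
position: [0.3638, -0.3674, 0.1213]
orientation: [0.965, -0.264, -0.0, -0.0]
force: [1.1, -0.3, -2.1]
gripper_width: 0.0683
gripper_force: 25.5
(0.363, -0.368, 0.0706) x1 [-0.004  0.01   0.507]
tilt 0.05 y [-0.509 -0.861] [ 0.363  -0.368   0.0706]
(array([ 0.36312957, -0.36805288]), np.float64(0.001517029017371505))
[ 0.33858226 -0.40529639  0.14373986] (array([ 0.3643007 , -0.36657228]), np.float64(0.0018474429334845188))
```

View pics/s6c.png

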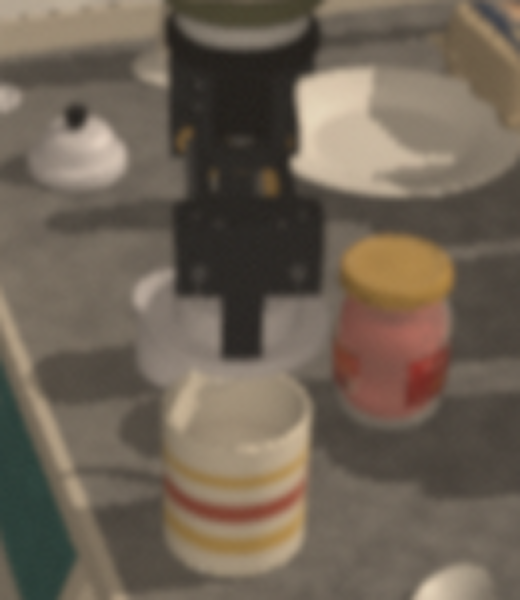

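The plate hangs level over the mug, seen around crop (235,325). I'll lower it.

```bash
python3 -m jog '[[-0.01,0.01,0.2,0,0,0],[-0.01,0.015,0.4,0,0,0],[-0.01,0.015,0.5,0,0,0],[-0.01,0.015,0.51,0,0,0],[-0.01,0.015,0.51,0,0,0],[-0.01,0.015,0.51,0,0,0]]' | sed -n '2p;4p'
python3 -m jog '[[0,0,0.03,0,0,0],[0,0,0.03,0,0,0],[0,0,0.03,0,0,0]]' | sed -n '2p;4p'
python3 -m jog '[[0,0,0.01,0,0,0],[0,0,0.01,0,0,0],[0,0,0.01,0,0,0]]' | sed -n '2p;4p'
```

```text
position: [0.3622, -0.3693, 0.0712]
force: [0.6, 0.6, -0.6]
position: [0.362, -0.3691, 0.0676]
force: [-0.1, 0.4, -0.9]
position: [0.362, -0.3691, 0.0666]
force: [-0.1, 0.6, -1.2]
```

```bash
python3 -m jog '[[0,0,0.01,0,0,0],[0,0,0.01,0,0,0],[0,0,0.01,0,0,0]]' | sed -n '2p;4p'
python3 -m jog '[[0,0,0.007,0,0,0],[0,0,0.007,0,0,0],[0,0,0.007,0,0,0]]' | sed -n '2p;4p'
python3 -m jog '[[0,0,0.005,0,0,0],[0,0,0.005,0,0,0],[0,0,0.005,0,0,0]]' | sed -n '2p;4p'
```

```text
position: [0.362, -0.3691, 0.0656]
force: [1.1, 0.3, -1.6]
position: [0.3621, -0.3692, 0.0652]
force: [-1.4, 1.3, 3.6]
position: [0.3622, -0.3692, 0.0651]
force: [-1.5, 2.2, 7.5]
```

Seated at the expected height, so I'll release, rise, and move towards the chamber.

```bash
python3 -m jog '[[0,0,-0.007,0,0,0],[0,0,-0.007,0,0,0],[0,0,-0.007,0,0,0],[0,0,-0.007,0,0,0],[0,0,-0.007,0,0,0],[0,0,-0.007,0,0,0]]' 1 | sed -n '2p;4,6p'
python3 -m jog '[[0,0,-0.2,0,0,0],[0,0,-0.5,0,0,0],[0,0,-0.6,0,0,0],[0,0,-0.6,0,0,0],[0,0,-0.6,0,0,0]]' | sed -n '2p;4p'
python3 -c "
from h import *
go((.4248,-.2145,.125),(.4248,-.2145,-.001))
c=snap('scene','pics/s7.png');W=cloud(c)
print(fitc(near(W,(.363,-.368),.038,.1,.115),.0325)); P=near(W,(.363,-.368),.052,.084,.094); print(fitc(P),np.median(P,0),len(P))
A=np.c_[P[:,:2]-[.363,-.368],np.ones(len(P))]; print(np.linalg.lstsq(A,P[:,2],rcond=None)[0])
"
```

```text
position: [0.362, -0.3691, 0.0651]
force: [0.3, 0.0, 0.1]
gripper_width: 0.088
gripper_force: 0.0
position: [0.3617, -0.3686, 0.124]
force: [0.1, -0.0, 0.9]
(0.4248, -0.2145, 0.125) x2 [-0.122 -0.824 -0.004]
(0.4248, -0.2145, -0.001) x2 [0.001 0.001 0.63 ]
tilt 0.1 y [-0.51 -0.86] [ 0.4248 -0.2145 -0.001 ]
(array([ 0.36198506, -0.36892174]), np.float64(0.0012382028533288452))
(array([ 0.3556782 , -0.37804648,  0.0358701 ]), np.float64(0.009062492285822999)) [ 0.35574391 -0.37749982  0.09183073] 675
[0.01669642 0.02175154 0.09177886]
```

```bash
python3 -m jog '[[-0.05,-0.4,0,0,0,0],[-0.12,-0.825,0,0,0,0]]' >/dev/null
python3 -m jog '[[-0.05,-0.4,0,0,0,0],[-0.12,-0.825,0,0,0,0],[-0.12,-0.825,0,0,0,0],[-0.12,-0.825,0,0,0,0]]' | sed -n '2p'
python3 -m jog '[[0,0,0.3,0,0,0],[0,0,0.6,0,0,0],[0,0,0.63,0,0,0]]' >/dev/null
python3 -m jog '[[0,0,0.3,0,0,0],[0,0,0.55,0,0,0],[0,0,0.63,0,0,0],[0,0,0.63,0,0,0],[0,0,0.63,0,0,0]]' | sed -n '2p;4p'
python3 -m jog '[[0,0,0,0,0,0],[0,0,0,0,0,0],[0,0,0,0,0,0],[0,0,0,0,0,0],[0,0,0,0,0,0],[0,0,0,0,0,0],[0,0,0,0,0,0],[0,0,0,0,0,0]]' 0.5 20
```

```text
position: [0.4253, -0.2154, 0.1247]
position: [0.4261, -0.2155, 0.0002]
force: [-0.2, -0.9, 0.8]
t: 19.2
position: [0.4257, -0.2149, -0.0008]
orientation: [0.964, -0.264, 0.0, -0.0]
force: [1.0, 1.7, 3.8]
gripper_width: 0.058
gripper_force: 19.5
```

```bash
python3 -m jog '[[0,0,-0.1,0,0,0],[0,0,-0.3,0,0,0],[0,0,-0.6,0,0,0],[0,0,-0.9,0,0,0],[0,0,-0.9,0,0,0]]' >/dev/null
python3 -m jog '[[0,0,-0.3,0,0,0],[0,0,-0.5,0,0,0],[0,0,-0.5,0,0,0],[0,0,-0.5,0,0,0]]'
python3 -c "
from h import *
s=manip.sense()['position'];go((.362,-.369,s[2]),(.362,-.369,.1))"
```

```text
t: 20.32
position: [0.425, -0.2145, 0.1376]
orientation: [0.964, -0.264, -0.001, -0.001]
force: [-0.5, -0.4, -1.4]
gripper_width: 0.0579
gripper_force: 19.8
(0.362, -0.369, np.float64(0.13759329002331763)) x2 [ 0.123  0.825 -0.001]
(0.362, -0.369, 0.1) x1 [0.001 0.    0.376]
tilt 0.14 y [-0.51 -0.86] [ 0.362 -0.369  0.1  ]
```

```bash
python3 -m jog '[[0.04,0.3,0,0,0,0],[0.08,0.55,0,0,0,0],[0.123,0.825,0,0,0,0]]' >/dev/null
python3 -m jog '[[0.04,0.3,0,0,0,0],[0.08,0.55,0,0,0,0],[0.123,0.825,0,0,0,0],[0.123,0.825,0,0,0,0],[0.123,0.825,0,0,0,0],[0.123,0.825,0,0,0,0]]' | sed -n '2p;4p'
python3 -c "
from h import *
c=snap('scene','pics/s8.png');snap('top','pics/t8.png');W=cloud(c)
go((.362,-.369,.11))
print('coll',fitc(near(W,(.362,-.369),.038,.102,.113),.0325))
P=near(W,(.362,-.369),.04,.14,.178);print('ch',len(P),fitc(P,.0285),P[:,2].min())
cv2.imwrite('pics/s8c.png',cv2.resize(c['img'][150:280,270:400,::-1],None,fx=4,fy=4,interpolation=cv2.INTER_CUBIC))
"
```

```text
position: [0.3629, -0.3685, 0.1389]
force: [-0.5, 0.5, -0.9]
(0.362, -0.369, 0.11) x1 [-0.006  0.007  0.291]
tilt 0.01 y [-0.509 -0.861] [ 0.362 -0.369  0.11 ]
coll (array([ 0.36180907, -0.3691343 ]), np.float64(0.0012060014786847227))
ch 322 (array([ 0.36340562, -0.36670032]), np.float64(0.0022851968197347768)) 0.1404307191797921
```

View pics/s8c.png

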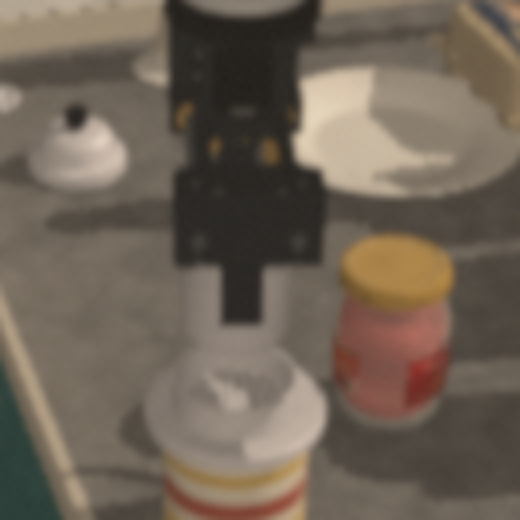

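The chamber hangs level above the collar. I'll lower it in steps.

```bash
python3 -m jog '[[-0.008,0.007,0.1,0,0,0],[-0.008,0.007,0.25,0,0,0],[-0.008,0.007,0.35,0,0,0],[-0.008,0.007,0.42,0,0,0],[-0.008,0.007,0.44,0,0,0],[-0.008,0.007,0.44,0,0,0],[-0.008,0.007,0.44,0,0,0]]' | sed -n '2p;4p'
python3 -m jog '[[0,0,0.03,0,0,0],[0,0,0.03,0,0,0],[0,0,0.03,0,0,0]]' | sed -n '2p;4p'
python3 -m jog '[[0,0,0.01,0,0,0],[0,0,0.01,0,0,0],[0,0,0.01,0,0,0]]' | sed -n '2p;4p'
```

```text
position: [0.3616, -0.3698, 0.0955]
force: [-0.1, 0.3, -1.7]
position: [0.3615, -0.3696, 0.0921]
force: [-1.4, 0.9, -1.2]
position: [0.3615, -0.3696, 0.0911]
force: [-0.1, 1.1, -1.1]
```

```bash
python3 -m jog '[[0,0,0.007,0,0,0],[0,0,0.007,0,0,0],[0,0,0.007,0,0,0]]' | sed -n '2p;4p'
python3 -m jog '[[0,0,0.006,0,0,0],[0,0,0.006,0,0,0],[0,0,0.006,0,0,0]]' | sed -n '2p;4p'
python3 -m jog '[[0,0,0.004,0,0,0],[0,0,0.004,0,0,0],[0,0,0.004,0,0,0]]' | sed -n '2p;4p'
```

```text
position: [0.3615, -0.3696, 0.0904]
force: [0.6, 0.5, -1.0]
position: [0.3616, -0.3697, 0.09]
force: [-0.0, 0.4, 1.7]
position: [0.3617, -0.3698, 0.0898]
force: [-0.9, 1.3, 5.9]
```

Seated as expected (0.0899 against 0.0897–0.0903). I'll release, rise and check, then go on to the press.

```bash
python3 -m jog '[[0,0,-0.006,0,0,0],[0,0,-0.006,0,0,0],[0,0,-0.006,0,0,0],[0,0,-0.006,0,0,0],[0,0,-0.006,0,0,0],[0,0,-0.006,0,0,0]]' 1 | sed -n '2p;4,6p'
python3 -m jog '[[0,0,-0.2,0,0,0],[0,0,-0.5,0,0,0],[0,0,-0.8,0,0,0],[0,0,-0.9,0,0,0],[0,0,-0.9,0,0,0]]' | sed -n '2p;4p'
python3 -c "
from h import *
c=snap('scene','pics/s9.png');W=cloud(c)
P=near(W,(.362,-.369),.036,.135,.15);print('ch',len(P),fitc(P,.029),np.median(P[:,2]),np.linalg.lstsq(np.c_[P[:,:2]-[.362,-.369],np.ones(len(P))],P[:,2],rcond=None)[0])
P=near(W,(.488,.172),.02,.05,.075);print('knob',len(P),fitc(P,.0055),P.min(0),P.max(0))
P=near(W,(.488,.172),.02,.02,.045);print('stem',len(P),np.median(P,0))
P=near(W,(.488,.172),.035,.0035,.012);print('disc',len(P),np.median(P,0),P.min(0),P.max(0))
go((.488,.172,.18),(.488,.172,.05),(.488,.172,.024))
cv2.imwrite('pics/s9c.png',np.hstack([cv2.resize(c['img'][200:300,280:380,::-1],(400,400),interpolation=cv2.INTER_CUBIC),cv2.resize(c['img'][145:185,250:290,::-1],(400,400),interpolation=cv2.INTER_CUBIC)]))
"
```

```text
position: [0.3615, -0.3696, 0.09]
force: [0.1, 0.1, 0.4]
gripper_width: 0.0881
gripper_force: 0.0
position: [0.3615, -0.3695, 0.1798]
force: [0.6, 0.4, -0.1]
ch 251 (array([ 0.36087037, -0.36891681]), np.float64(0.002069705917691561)) 0.14180588187415133 [-0.00418483  0.00106578  0.14090629]
knob 20 (array([0.48918399, 0.17324027]), np.float64(0.0020040167905684154)) [0.48335007 0.1656153  0.05156086] [0.49462905 0.17989195 0.06722002]
stem 16 [0.48884238 0.17241282 0.03126091]
disc 63 [0.48729143 0.16949534 0.00555916] [0.46658327 0.14216655 0.00353171] [0.51074143 0.1939411  0.00935151]
(0.488, 0.172, 0.18) x6 [-0.278 -0.884 -0.001]
(0.488, 0.172, 0.05) x2 [0.001 0.    0.65 ]
(0.488, 0.172, 0.024) x1 [0.   0.   0.26]
tilt 0.08 y [-0.51 -0.86] [0.488 0.172 0.024]
```

View pics/s9c.png

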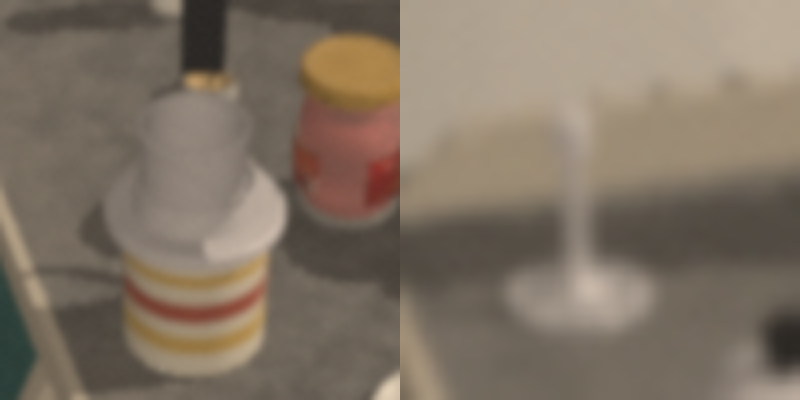

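The chamber stands upright in the collar. The press is upright too, with its knob at (0.489, 0.1725).

```bash
python3 -m jog '[[-0.13,-0.44,0,0,0,0],[-0.28,-0.885,0,0,0,0]]' 0.5 >/dev/null
python3 -m jog '[[-0.13,-0.44,0,0,0,0],[-0.28,-0.885,0,0,0,0]]' >/dev/null
python3 -m jog '[[-0.13,-0.44,0,0,0,0],[-0.28,-0.885,0,0,0,0]]' >/dev/null
python3 -m jog '[[-0.13,-0.44,0,0,0,0],[-0.28,-0.885,0,0,0,0]]' >/dev/null
python3 -m jog '[[-0.13,-0.44,0,0,0,0],[-0.28,-0.885,0,0,0,0]]' >/dev/null
python3 -m jog '[[-0.13,-0.44,0,0,0,0],[-0.28,-0.885,0,0,0,0],[-0.28,-0.885,0,0,0,0],[-0.28,-0.885,0,0,0,0],[-0.28,-0.885,0,0,0,0]]'
python3 -c "
from h import *
c=snap('top','pics/t10.png');W=cloud(c)
print(manip.sense()['q'])
P=near(W,(.362,-.369),.036,.138,.15);print('ch',len(P),fitc(P,.029))
P=near(W,(.362,-.369),.038,.102,.113);print('col',len(P),fitc(P,.0325))
P=near(W,(.495,.0445),.015,.04,.06);print('lid',len(P),fitc(P,.008))
go((.4888,.1725,.05),(.4888,.1725,.0265))"
```

```text
t: 27.6
position: [0.4877, 0.1719, 0.1797]
orientation: [0.964, -0.265, -0.0, 0.0]
force: [-0.0, -0.5, 0.1]
gripper_width: 0.044
gripper_force: 0.0
[ 1.12132058e-01  3.23318157e-01  1.57038623e+00 -4.60116356e-05
  1.24827356e+00  2.21958576e+00]
ch 97 (array([ 0.36056594, -0.36951322]), np.float64(0.0015301011158527405))
col 53 (array([ 0.36150458, -0.37001639]), np.float64(0.004839770812211914))
lid 29 (array([0.49469745, 0.04414994]), np.float64(0.002783647457704623))
(0.4888, 0.1725, 0.05) x2 [ 0.003 -0.005  0.649]
(0.4888, 0.1725, 0.0265) x1 [ 0.    -0.     0.235]
tilt 0.02 y [-0.511 -0.859] [0.4888 0.1725 0.0265]
```

```bash
python3 -m jog '[[0,0,0.3,0,0,0],[0.005,-0.008,0.65,0,0,0]]' >/dev/null
python3 -m jog '[[0,0,0.3,0,0,0],[0,0,0.6,0,0,0],[0,0,0.8,0,0,0],[0,0,0.88,0,0,0],[0,0,0.88,0,0,0],[0,0,0.88,0,0,0]]' | sed -n '2p;4p'
python3 -m jog '[[0,0,0,0,0,0],[0,0,0,0,0,0],[0,0,0,0,0,0],[0,0,0,0,0,0],[0,0,0,0,0,0],[0,0,0,0,0,0],[0,0,0,0,0,0],[0,0,0,0,0,0]]' 0.05 20
python3 -m jog '[[0,0,-0.1,0,0,0],[0,0,-0.3,0,0,0],[0,0,-0.5,0,0,0],[0,0,-0.5,0,0,0],[0,0,-0.5,0,0,0]]'
python3 -c "
from h import *
c=snap('scene','pics/s11.png');W=cloud(c)
P=near(W,(.489,.172),.03,.04,.068);print(len(P),np.median(P,0),P.min(0),P.max(0))
P=near(W,(.489,.172),.03,.0,.01);print(len(P))
cv2.imwrite('pics/s11c.png',cv2.resize(c['img'][90:190,215:315,::-1],None,fx=5,fy=5,interpolation=cv2.INTER_CUBIC))
"
```

```text
position: [0.4892, 0.1732, 0.0279]
force: [0.1, 0.2, 0.7]
t: 29.65
position: [0.4887, 0.1733, 0.0271]
orientation: [0.964, -0.264, 0.0, -0.0]
force: [0.3, 1.1, 1.0]
gripper_width: 0.0112
gripper_force: 20.0
t: 30.28
position: [0.4882, 0.1732, 0.0765]
orientation: [0.964, -0.264, -0.0, 0.0]
force: [-0.2, -0.7, -1.5]
gripper_width: 0.0107
gripper_force: 20.0
81 [0.48746618 0.16980346 0.05426253] [0.46576449 0.15067776 0.05071797] [0.51049794 0.19275102 0.0667282 ]
86
```

View pics/s11c.png

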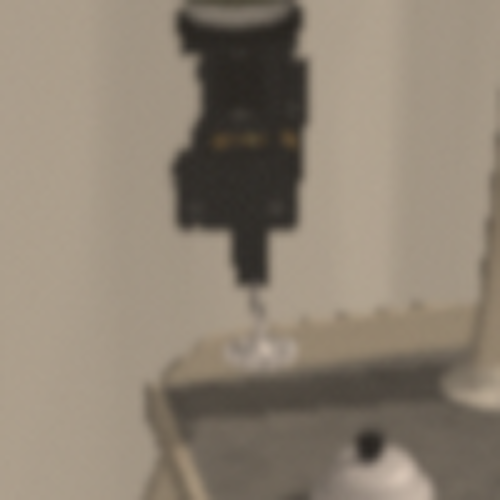

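```bash
python3 -c "
from h import *
c=load('scene');s=manip.sense();print('tool',s['position'],'disc',ray(c,267.4-.5,159.6-.5,.052))
W=cloud(c);P=near(W,(.489,.172),.04,.046,.058);print(len(P),fitc(P[np.abs(P[:,2]-.052)<.006]),P.min(0),P.max(0), (P.min(0)+P.max(0))/2)
A=np.c_[P[:,:2]-P[:,:2].mean(0),np.ones(len(P))];print(np.linalg.lstsq(A,P[:,2],rcond=None)[0])
go((.488,.173,.16),(.361,-.3693,.16))"
```

```text
tool [0.48816695 0.17317748 0.07627898] disc [0.49509168 0.18183377 0.052     ]
75 (array([0.48899517, 0.17297311, 0.01675606]), np.float64(0.005919505176540085)) [0.46576449 0.15067776 0.05071797] [0.51049794 0.19275102 0.05771885] [0.48813121 0.17171439 0.05421841]
[0.01619755 0.01133195 0.05424657]
(0.488, 0.173, 0.16) x1 [-0.001  0.003 -0.837]
(0.361, -0.3693, 0.16) x6 [0.279 0.885 0.   ]
tilt 0.08 y [-0.51 -0.86] [ 0.361  -0.3693  0.16  ]
```

```bash
python3 -m jog '[[0,0,-0.3,0,0,0],[0,0,-0.6,0,0,0],[0,0,-0.9,0,0,0]]' - 25 >/dev/null
python3 -m jog '[[0,0,-0.2,0,0,0],[0,0,-0.34,0,0,0],[0,0,-0.34,0,0,0]]' >/dev/null
python3 -m jog '[[0.07,0.22,0,0,0,0],[0.15,0.48,0,0,0,0],[0.28,0.885,0,0,0,0]]' >/dev/null
python3 -m jog '[[0.1,0.3,0,0,0,0],[0.19,0.6,0,0,0,0],[0.28,0.885,0,0,0,0]]' >/dev/null
python3 -m jog '[[0.1,0.3,0,0,0,0],[0.19,0.6,0,0,0,0],[0.28,0.885,0,0,0,0]]' >/dev/null
python3 -m jog '[[0.1,0.3,0,0,0,0],[0.19,0.6,0,0,0,0],[0.28,0.885,0,0,0,0]]' >/dev/null
python3 -m jog '[[0.1,0.3,0,0,0,0],[0.19,0.6,0,0,0,0],[0.28,0.885,0,0,0,0]]' >/dev/null
python3 -m jog '[[0.1,0.3,0,0,0,0],[0.19,0.6,0,0,0,0],[0.25,0.8,0,0,0,0],[0.28,0.885,0,0,0,0],[0.28,0.885,0,0,0,0],[0.28,0.885,0,0,0,0],[0.28,0.885,0,0,0,0]]'
python3 -c "
from h import *
c=snap('scene','pics/s12.png');W=cloud(c)
P=near(W,(.361,-.369),.04,.165,.182);print(len(P),np.median(P,0),P.min(0),P.max(0),fitc(P,.0225))
P=near(W,(.361,-.369),.034,.138,.146);print('ch',len(P),fitc(P,.0285),fitc(P))
go((.361,-.3693,.15))
cv2.imwrite('pics/s12c.png',cv2.resize(c['img'][160:260,280:380,::-1],None,fx=5,fy=5,interpolation=cv2.INTER_CUBIC))
"
```

```text
t: 33.83
position: [0.3626, -0.3686, 0.2012]
orientation: [0.965, -0.264, 0.0, 0.0]
force: [-1.3, -0.9, -0.1]
gripper_width: 0.0111
gripper_force: 25.0
196 [ 0.3604107  -0.37292245  0.17862869] [ 0.34181278 -0.39071862  0.1748328 ] [ 0.38693216 -0.34675399  0.1816145 ] (array([ 0.36682073, -0.3650047 ]), np.float64(0.007384977990816652))
ch 182 (array([ 0.36060129, -0.36927073]), np.float64(0.001637215260678972)) (array([ 0.36064884, -0.36925442,  0.02798285]), np.float64(0.0015599806299653426))
(0.361, -0.3693, 0.15) x1 [-0.01   0.013  0.511]
tilt 0.01 y [-0.509 -0.861] [ 0.361  -0.3693  0.15  ]
```

View pics/s12c.png

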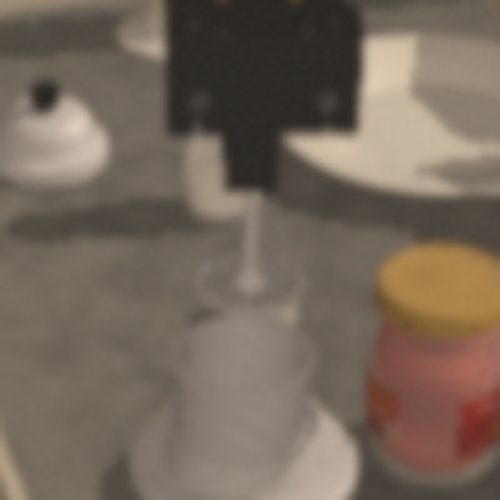

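The press hangs straight, disc at crop (250,285), just above the chamber. I'll centre it and lower.

```bash
python3 -m jog '[[-0.02,0.017,0.05,0,0,0],[-0.02,0.017,0.15,0,0,0],[-0.02,0.017,0.25,0,0,0],[-0.02,0.017,0.35,0,0,0],[-0.02,0.017,0.4,0,0,0],[-0.02,0.017,0.4,0,0,0]]' | sed -n '2p;4p'
python3 -m jog '[[0,0,0.1,0,0,0],[0,0,0.2,0,0,0],[0,0,0.3,0,0,0],[0,0,0.35,0,0,0],[0,0,0.36,0,0,0],[0,0,0.36,0,0,0]]' | sed -n '2p;4p'
```

```text
position: [0.3597, -0.3695, 0.1607]
force: [1.1, 0.2, -0.9]
position: [0.3598, -0.3697, 0.1252]
force: [-0.1, 1.2, -1.1]
```

```bash
python3 -m jog '[[0,0,0.02,0,0,0],[0,0,0.02,0,0,0],[0,0,0.02,0,0,0]]' | sed -n '2p;4p'
python3 -m jog '[[0,0,0.01,0,0,0],[0,0,0.01,0,0,0],[0,0,0.01,0,0,0]]' | sed -n '2p;4p'
```

```text
position: [0.3598, -0.3696, 0.1231]
force: [0.5, -0.8, -0.7]
position: [0.3598, -0.3696, 0.122]
force: [-0.2, -0.7, -1.0]
```

```bash
python3 -m jog '[[0,0,0.007,0,0,0],[0,0,0.007,0,0,0],[0,0,0.007,0,0,0]]' | sed -n '2p;4p'
python3 -m jog '[[0,0,0.006,0,0,0],[0,0,0.006,0,0,0],[0,0,0.006,0,0,0]]' | sed -n '2p;4p'
python3 -m jog '[[0,0,0.004,0,0,0],[0,0,0.004,0,0,0],[0,0,0.004,0,0,0]]' | sed -n '2p;4p'
```

```text
position: [0.3598, -0.3696, 0.1213]
force: [0.3, 0.9, -0.9]
position: [0.3598, -0.3696, 0.1208]
force: [-0.8, 0.2, 1.1]
position: [0.3599, -0.3697, 0.1207]
force: [-0.7, 1.7, 4.1]
```

Seated at 0.1208 as predicted. I'll release and go to the lid.

```bash
python3 -m jog '[[0,0,-0.003,0,0,0],[0,0,-0.003,0,0,0],[0,0,-0.003,0,0,0],[0,0,-0.003,0,0,0],[0,0,-0.003,0,0,0],[0,0,-0.003,0,0,0]]' 0.5 | sed -n '2p;4,6p'
python3 -m jog '[[0,0,-0.2,0,0,0],[0,0,-0.4,0,0,0],[0,0,-0.7,0,0,0],[0,0,-0.8,0,0,0],[0,0,-0.8,0,0,0]]' | sed -n '2p;4p'
python3 -c "
from h import *
c=snap('scene','pics/s13.png');W=cloud(c)
P=near(W,(.361,-.369),.034,.138,.147);print('ch',len(P),fitc(P,.0285))
P=near(W,(.361,-.369),.02,.149,.17);print('knob',len(P),np.median(P,0),P.min(0),P.max(0))
P=near(W,(.495,.0445),.02,.037,.055);print('lid',len(P),fitc(P,.0085),P.min(0),P.max(0))
go((.495,.0443,.2),(.495,.0443,.05),(.495,.0443,.0095))
cv2.imwrite('pics/s13c.png',cv2.resize(c['img'][200:300,280:380,::-1],None,fx=5,fy=5,interpolation=cv2.INTER_CUBIC))
"
```

```text
position: [0.3598, -0.3696, 0.1206]
force: [0.5, 0.4, -0.8]
gripper_width: 0.044
gripper_force: 0.0
position: [0.3598, -0.3696, 0.2005]
force: [-0.5, 0.0, -0.2]
ch 188 (array([ 0.36108334, -0.36904315]), np.float64(0.005674177793286903))
knob 37 [ 0.35913685 -0.37256439  0.15678393] [ 0.35435958 -0.37681999  0.14927997] [ 0.36525019 -0.36577649  0.16252189]
lid 28 (array([0.49575897, 0.04747993]), np.float64(0.002783295938149759)) [0.48768476 0.03526578 0.03786465] [0.50318111 0.05241118 0.04956374]
(0.495, 0.0443, 0.2) x5 [-0.189 -0.85   0.   ]
(0.495, 0.0443, 0.05) x2 [0.001 0.    0.75 ]
(0.495, 0.0443, 0.0095) x1 [0.    0.    0.405]
tilt 0.06 y [-0.51 -0.86] [0.495  0.0443 0.0095]
```

View pics/s13c.png

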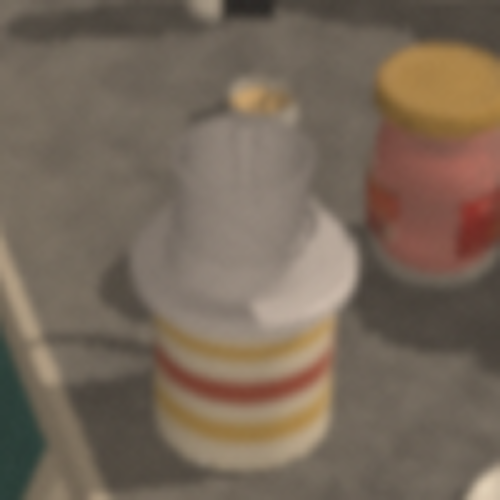

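The press stands in the chamber with its knob faint against the tea light, at about crop (248,130), and the chamber is level. Now the lid.

```bash
python3 -m jog '[[-0.09,-0.42,0,0,0,0],[-0.19,-0.85,0,0,0,0]]' >/dev/null
python3 -m jog '[[-0.09,-0.42,0,0,0,0],[-0.19,-0.85,0,0,0,0]]' >/dev/null
python3 -m jog '[[-0.09,-0.42,0,0,0,0],[-0.19,-0.85,0,0,0,0]]' >/dev/null
python3 -m jog '[[-0.09,-0.42,0,0,0,0],[-0.19,-0.85,0,0,0,0]]' >/dev/null
python3 -m jog '[[-0.09,-0.42,0,0,0,0],[-0.19,-0.85,0,0,0,0],[-0.19,-0.85,0,0,0,0],[-0.19,-0.85,0,0,0,0]]' | sed -n '1,2p'
python3 -m jog '[[0,0,0.4,0,0,0],[0,0,0.75,0,0,0]]' >/dev/null
python3 -m jog '[[0,0,0.3,0,0,0],[0,0,0.6,0,0,0],[0,0,0.75,0,0,0],[0,0,0.75,0,0,0],[0,0,0.75,0,0,0]]' | sed -n '2p;4p'
python3 -c "
from h import *
go((.495,.0443,.0095))"
```

```text
t: 40.17
position: [0.4944, 0.044, 0.1998]
position: [0.4954, 0.0441, 0.0516]
force: [-0.2, -0.5, 0.8]
(0.495, 0.0443, 0.0095) x1 [-0.005  0.001  0.421]
tilt 0.1 y [-0.51 -0.86] [0.495  0.0443 0.0095]
```

```bash
python3 -m jog '[[0,0,0.15,0,0,0],[0,0,0.3,0,0,0],[0,0,0.38,0,0,0],[0,0,0.41,0,0,0],[0,0,0.41,0,0,0],[0,0,0.41,0,0,0]]' | sed -n '2p;4p'
python3 -m jog '[[0,0,0,0,0,0],[0,0,0,0,0,0],[0,0,0,0,0,0],[0,0,0,0,0,0],[0,0,0,0,0,0],[0,0,0,0,0,0],[0,0,0,0,0,0],[0,0,0,0,0,0]]' 0.1 25
python3 -m jog '[[0,0,-0.1,0,0,0],[0,0,-0.3,0,0,0],[0,0,-0.6,0,0,0],[0,0,-0.9,0,0,0],[0,0,-0.9,0,0,0]]' >/dev/null
python3 -m jog '[[0,0,-0.3,0,0,0],[0,0,-0.6,0,0,0],[0,0,-0.9,0,0,0],[0,0,-0.95,0,0,0],[0,0,-0.95,0,0,0]]'
python3 -c "
from h import *
s=manip.sense()['position'];go((.361,-.369,s[2]))"
```

```text
position: [0.495, 0.0444, 0.0099]
force: [0.9, 0.0, 0.3]
t: 42.8
position: [0.4949, 0.0444, 0.0097]
orientation: [0.964, -0.264, 0.0, -0.0]
force: [1.5, -0.8, 1.2]
gripper_width: 0.0167
gripper_force: 25.0
t: 44.05
position: [0.4943, 0.0445, 0.1932]
orientation: [0.964, -0.264, -0.001, 0.0]
force: [-0.8, 0.2, -1.2]
gripper_width: 0.0171
gripper_force: 25.0
(0.361, -0.369, np.float64(0.19318720027006908)) x5 [0.192 0.847 0.   ]
tilt 0.12 y [-0.51 -0.86] [ 0.361  -0.369   0.1932]
```

```bash
python3 -m jog '[[0.05,0.2,0,0,0,0],[0.1,0.45,0,0,0,0],[0.192,0.847,0,0,0,0]]' >/dev/null
python3 -m jog '[[0.06,0.28,0,0,0,0],[0.13,0.56,0,0,0,0],[0.192,0.847,0,0,0,0]]' >/dev/null
python3 -m jog '[[0.06,0.28,0,0,0,0],[0.13,0.56,0,0,0,0],[0.192,0.847,0,0,0,0]]' >/dev/null
python3 -m jog '[[0.06,0.28,0,0,0,0],[0.13,0.56,0,0,0,0],[0.192,0.847,0,0,0,0]]' >/dev/null
python3 -m jog '[[0.06,0.28,0,0,0,0],[0.13,0.56,0,0,0,0],[0.17,0.75,0,0,0,0],[0.192,0.847,0,0,0,0],[0.192,0.847,0,0,0,0],[0.192,0.847,0,0,0,0],[0.192,0.847,0,0,0,0]]'
python3 -c "
from h import *
c=snap('scene','pics/s14.png');W=cloud(c)
P=near(W,(.361,-.369),.042,.183,.191);print('skirt',len(P),np.median(P,0),fitc(P,.0365))
P=near(W,(.361,-.369),.034,.138,.146);print('ch',len(P),fitc(P,.0285))
go((.361,-.3692,.16))
cv2.imwrite('pics/s14c.png',cv2.resize(c['img'][160:260,280:380,::-1],None,fx=5,fy=5,interpolation=cv2.INTER_CUBIC))
"
```

```text
t: 46.42
position: [0.3617, -0.3683, 0.1947]
orientation: [0.965, -0.264, 0.0, -0.0]
force: [-0.3, 0.5, -0.3]
gripper_width: 0.0165
gripper_force: 25.0
skirt 76 [ 0.34318821 -0.39543493  0.18862612] (array([ 0.36319192, -0.3670321 ]), np.float64(0.001298557359761576))
ch 181 (array([ 0.36113491, -0.36873578]), np.float64(0.006019337385751705))
(0.361, -0.3692, 0.16) x1 [-0.001  0.01   0.347]
tilt 0.01 y [-0.509 -0.861] [ 0.361  -0.3692  0.16  ]
```

View pics/s14c.png

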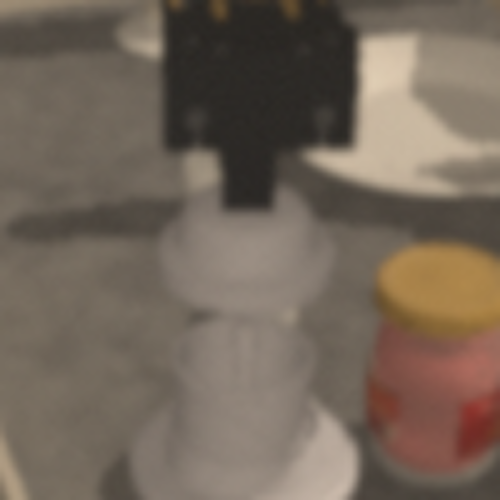

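The lid hangs level above the chamber, skirt centre at about crop (248,255). I'll lower it.

```bash
python3 -m jog '[[-0.005,0.016,0.05,0,0,0],[-0.005,0.016,0.15,0,0,0],[-0.005,0.016,0.25,0,0,0],[-0.005,0.016,0.35,0,0,0],[-0.005,0.016,0.38,0,0,0],[-0.005,0.016,0.38,0,0,0],[-0.005,0.016,0.38,0,0,0]]' | sed -n '2p;4p'
python3 -m jog '[[0,0,0.03,0,0,0],[0,0,0.06,0,0,0],[0,0,0.06,0,0,0],[0,0,0.06,0,0,0]]' | sed -n '2p;4p'
python3 -m jog '[[0,0,0.03,0,0,0],[0,0,0.03,0,0,0],[0,0,0.03,0,0,0]]' | sed -n '2p;4p'
```

```text
position: [0.3602, -0.3701, 0.1569]
force: [-0.7, 0.0, -0.5]
position: [0.3602, -0.37, 0.1506]
force: [0.7, -0.3, -1.6]
position: [0.3602, -0.3699, 0.1476]
force: [0.3, 0.4, -0.9]
```

```bash
python3 -m jog '[[0,0,0.02,0,0,0],[0,0,0.02,0,0,0],[0,0,0.02,0,0,0]]' | sed -n '2p;4p'
python3 -m jog '[[0,0,0.008,0,0,0],[0,0,0.008,0,0,0],[0,0,0.008,0,0,0]]' | sed -n '2p;4p'
python3 -m jog '[[0,0,0.006,0,0,0],[0,0,0.006,0,0,0],[0,0,0.006,0,0,0]]' | sed -n '2p;4p'
```

```text
position: [0.3602, -0.3699, 0.1456]
force: [0.6, -0.0, -0.9]
position: [0.3601, -0.3699, 0.1448]
force: [0.5, -0.3, -1.9]
position: [0.3603, -0.3701, 0.1446]
force: [0.2, 1.2, 6.1]
```

Seated at 0.1447 (0.1444 expected). I'll release, rise and check.

```bash
python3 -m jog '[[0,0,-0.004,0,0,0],[0,0,-0.004,0,0,0],[0,0,-0.004,0,0,0],[0,0,-0.004,0,0,0],[0,0,-0.004,0,0,0],[0,0,-0.004,0,0,0]]' 0.5 | sed -n '2p;4,6p'
python3 -m jog '[[0,0,-0.2,0,0,0],[0,0,-0.4,0,0,0],[0,0,-0.7,0,0,0],[0,0,-0.9,0,0,0],[0,0,-0.9,0,0,0]]' | sed -n '1,2p;4p'
python3 -c "
from h import *
c=snap('scene','pics/s15.png');W=cloud(c)
for n,xy in(('mug',(.363,-.368)),):
  for z0,z1,r in((.02,.07,.04),(.136,.142,.0365),(.168,.185,.009)):
    P=near(W,xy,.05,z0,z1);print(z0,len(P),fitc(P,r),P[:,2].max())
cv2.imwrite('pics/s15c.png',cv2.resize(c['img'][150:300,250:400,::-1],None,fx=4,fy=4,interpolation=cv2.INTER_CUBIC))
"
```

```text
position: [0.3601, -0.3699, 0.1446]
force: [0.5, -0.4, -0.4]
gripper_width: 0.044
gripper_force: 0.0
t: 50.72
position: [0.3604, -0.3703, 0.2356]
force: [0.5, 1.0, -0.7]
0.02 639 (array([ 0.36465896, -0.3657931 ]), np.float64(0.0011684034100834602)) 0.06996368482126947
0.136 68 (array([ 0.36116693, -0.36898619]), np.float64(0.0011664081269361617)) 0.14190373900222297
0.168 77 (array([ 0.35964774, -0.36820522]), np.float64(0.004100490592267145)) 0.1843530043205367
```

View pics/s15c.png

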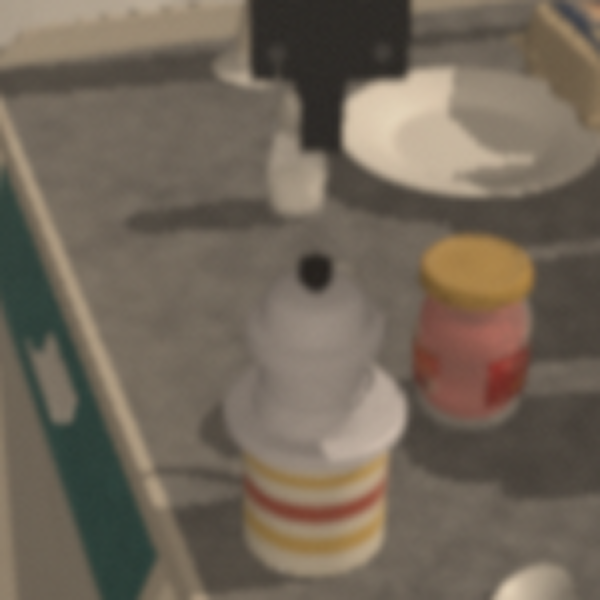

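The stack stands upright on the mug: lid knob at (315,272), lid level on the chamber, plate level on the rim. The arm is clear, so I'll hand it in.

```bash
python3 -c "
from rig import manip
print(manip.finish_job())"
```

```text
the job is handed in; nothing more can be done
None
```

I put the coffee filter together on the striped mug in the order asked (plate, chamber, press, lid), with each part seated and let go before the next, and handed it in at about 51 s; the final picture shows the stack upright and the arm clear, but no verdict came back.

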